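Close the terminal box: slotted cover under its wing nut

ROBOT

A 6-joint arm with a two-finger parallel gripper is mounted at the origin on a cart in front of the work surface, level with it; the furniture and walls round the work are solid. World frame = base frame: x ahead of the robot, y to its left, z up, the work surface at z = 0. Lengths are in m, angles in rad, forces in N, time in s.
With the tool pointing down it reaches from about 0.35 to 0.8 m from the base axis. Payload 7.3 kg.
Tool frame: the origin (TCP) lies between the finger pads; the fingertips stand 25 mm ahead of it and the grasp point (between the pads) lies 6 mm ahead of it (r.tip_extent is the distance from the TCP to the fingertips, in m); z points along the fingers, y is the line along which they close (so a half turn about z gives the same grasp; the last joint's range is limited). The gripper opens to 85 mm and grips with 20 to 120 N. Pads are 22 mm wide; open, the fingers measure 114 mm over their backs; the gripper's body (76 mm by 85 mm) begins 54 mm behind the grasp point. The pads swing forward as they close: fully open they stand 13 mm farther back than shut.
Start: joints at [-1.453, 0.342, 1.524, -0, 1.275, -0.146], TCP at [0.137, -0.507, 0.256] pointing down, gripper open.
Joint ranges: [-2.53, 2.53], [-0.77, 2.02], [0.04, 2.7], [-1, 4.14], [0.28, 2.66], [-3.11, 3.11]. Speed limits (rad/s): [2.57, 2.57, 3.14, 3.14, 3.14, 3.14].

INTERFACE

Orientations are given as a unit quaternion [x, y, z, w].
In Python, from workcell import r, command_gripper, optics gives the robot as it stands. The module is installed in compiled form; this text tells all that it offers. Calls block until the motion is done:
- r.reach(position, orientation): joint-space move of the TCP to a pose.
- r.move_straight(position, orientation=None, speed=0.15, max_force=None): straight line of the TCP; orientation=None keeps the orientation; speed is the mean speed in m/s. With max_force (N) it stops when the force on the tool has changed by that much, and returns True; else False.
- r.movej(angles): joint-space move.
- command_gripper(opening, force=None): finger opening in m; force is the grip in N (None keeps the last); returns when the fingers have stopped.
- r.hold(seconds).
- r.solve_ik(position, orientation): joint angles nearest the present ones, or None.
- r.read_state(): the state.
- optics.get_image(name): name is "side" or "top" or "wrist"; returns (picture, depth): 400x640x3 uint8, red, green, blue; 400x640 float32, m along the optical axis (not along the pixel's ray), 0 where there is no reading.
- optics.camera_model(name): a dict with "K" (3x3 intrinsics, pixels), "R" (3x3) and "t" (3): a world point X has camera coordinates R X + t; the wrist camera has in their place "tool_from_camera" (4x4, takes a point from camera to tool coordinates, whose origin is the TCP and whose axes are the flange's). Camera axes: x right, y down, z forward; pixel columns grow to the right and rows downward; lengths in m; the calibration is good to about 2 mm. A picture is of the moment at which its call begins: read the wrist's pose just before it. camera_model takes no time and is no camera call.
A pose or a line that the arm cannot do raises r.PlanningError and nothing moves.
- r.finish_job(): hands the job in; it is judged then, once.
The state is a dict: "time_s": time; "joint_positions": joint angles; "dq": joint speeds; "tau": joint torques, N m; "eef_pos": TCP position; "eef_rot": TCP orientation; "contact_force": force on the tool from outside, world axes, zero at the start; "torque": the same for the moment, N m; "grip_width": finger opening in m; "grip_force": force on a finger pad.
Only numpy, scipy, OpenCV 4.12 (cv2) and the standard library are available. Lean on these libraries where they do the work, as an engineer would, in place of code of your own. Each camera call takes 0.05 s, during which the arm holds its last target. There are 200 camera calls.

TASK

Close the open terminal box: slide the loose slotted cover in under the raised wing nut so that the stud runs down the slot, and let the cover's two holes drop over the box's dowels so that it lies flat on the rim. Then spin the wing nut down clockwise until it is snug on the cover, let go, and leave the cups and tools where they are.

Things in the scene. Friction and masses are not known exactly. Their poses are not given: they have to be found in the camera images.
- terminal_box: open cast aluminium box, bolted to the bench. Origin on its underside, straight below the stud axis; z up. The walls run from x = -80 to +46 mm, y = -52 to +52 mm; the flat rim is 60 mm above the origin. Feet and cable glands stick out up to 15 mm from the long sides, below 40 mm.
- stud (a point): point on the axis of the box's fixed upright stud (12 mm in diameter), level with the rim; axes as the box's. Two bevelled round steel dowels 10 mm in diameter stand 4 mm above the rim at (x, y) = (+30, +36) and (-64, -36) mm from here.
- wing_nut: steel wing nut that stays on the stud. Origin at the centre of its flat underside, on the stud axis; x along the wings, z up. Round flange 38 mm in diameter, 5 mm high; above it the wings form an upright bar 62 mm long (x), 12 mm thick (y), from 14 to 38 mm above the origin. It starts with its underside 15.5 to 19.5 mm above the rim.
- nut_grip (a point): centre of the wings, 26 mm above the nut's underside; axes as the nut's. Grip the wings across their thickness here. Clockwise from above lowers the nut 20 mm a turn; it needs 3.3 to 4.6 rad to meet the seated cover. Friction 0.09 N m, and it stays where left; on the cover the moment rises steeply, and at 0.2 N m it is well snug.
- cover: loose grey flat cover, 5 mm thick, about 0.19 kg. Origin on its underside at the point that belongs on the stud axis; z up. Plate from x = -84 to +50 mm, y = -56 to +56 mm. A slot 18 mm wide along y = 0 is open at the +x edge and ends at x = -9 mm. Two holes 13 mm in diameter at (+30, +36) and (-64, -36) mm fit over the dowels when the cover's axes agree with the box's.
- cover_grip (a point): point in the cover's dark steel upright grip rib, at (-64, 0, 27) mm in the cover's frame; axes as the cover's. The rib is 36 mm long (x), 12 mm thick (y; grasp it across this), and its top is 34 mm above the cover's underside. The cover's centre of mass lies about 20 mm from here towards the slot.
- white_cup: bystander: white plastic cup, 61 mm wide, 67 mm high; origin at its foot
- clear_cup: bystander: clear plastic cup, 67 mm wide, 61 mm high; origin at its foot
- screwdriver_1: bystander: black screwdriver, 144 mm long, lying; origin at its underside, centre
- spanner_2: bystander: steel spanner, 131 mm long, lying; origin at its underside, centre
Mind the look-alikes: they are no part of the job. Several things have the shape of the terminal_box; the one meant has the colours described above.

How it is judged:
On the way:
1. the cover lies flat on the rim with its holes over the dowels and the stud in its slot, the wing nut not yet tightened on it (z of cover in the frame of stud below 0.0012 m and horizontal distance between cover and stud below 0.004 m and angle between the z axis of cover and the z axis of terminal_box, either way round below 0.02 rad and angle between the x axis of cover and the x axis of terminal_box, either way round below 0.06 rad and not (contact force between wing_nut and cover above 5 N)), for 0.2 s.
At the end, for the whole second after the job is handed in: the cover lies flat on the rim (underside within 1.2 mm of it, origin within 4 mm of the stud axis, turned the same way as the box within 0.06 rad), and the wing nut, released and at rest, presses on it with more than 5 N (z of cover in the frame of stud below 0.0012 m and horizontal distance between cover and stud below 0.004 m and angle between the z axis of cover and the z axis of terminal_box, either way round below 0.02 rad and angle between the x axis of cover and the x axis of terminal_box, either way round below 0.06 rad and contact force between wing_nut and cover above 5 N and angular speed of wing_nut below 0.05 rad/s and linear speed of cover below 0.01 m/s); the robot touches nothing.
It fails at once if a bystander cup or tool is pushed more than 30 mm (distance of any of white_cup, clear_cup, screwdriver_1, spanner_2 from where it was at the start of the episode above 0.03 m).
It also fails if it takes over 72 s, if anything falls off the work surface, if the arm or the gripper's body presses on something with over 40 N, if the wrist force passes 120 N, or if a joint passes its speed limit or range.

## Working session

There is one attempt and no reset: what is moved stays moved. The work goes in short steps, each a Python script; the robot and the scene stay as the last script left them, time stands still between calls to the robot, and variables do not carry over. Pictures are saved under pics/ and viewed, at most 10 in all, crops included, and the job is handed in when it is done.

```bash
mkdir -p pics; ls
cat > h.py <<'E'
import numpy as np,cv2
from workcell import r,command_gripper,optics
def pts(name,d):
    """world point per pixel (fixed cameras)"""
    m=optics.camera_model(name);K=m["K"];v,u=np.mgrid[:400,:640]
    c=np.stack([(u-K[0][2])/K[0][0]*d,(v-K[1][2])/K[1][1]*d,d],-1)
    return (c-np.array(m["t"]))@np.array(m["R"])
E
python3 - <<'E'
from h import *
for n in("top","side"):
    p,d=optics.get_image(n);cv2.imwrite(f"pics/{n}.png",p[...,::-1]);np.savez(f"{n}.npz",p=p,d=d,w=pts(n,d))
    print(n,optics.camera_model(n))
print(r.read_state())
E
```

```text
pics
top {'K': array([[393.57798158,   0.        , 322.33802622],
       [  0.        , 393.57798158, 200.94869011],
       [  0.        ,   0.        ,   1.        ]]), 'R': array([[-0.05352661, -0.9985589 , -0.00387695],
       [-0.97331006,  0.05304007, -0.22328072],
       [ 0.22316459, -0.00817799, -0.97474647]]), 't': array([0.03473323, 0.66239897, 1.18426913])}
side {'K': array([[396.09169805,   0.        , 314.12127138],
       [  0.        , 396.09169805, 208.57284428],
       [  0.        ,   0.        ,   1.        ]]), 'R': array([[ 0.92357448, -0.38334721, -0.00742239],
       [-0.17990519, -0.41617677, -0.8913086 ],
       [ 0.33859164,  0.82452521, -0.45333639]]), 't': array([-0.59048898,  0.20072859,  0.94501905])}
{'time_s': 0.1, 'joint_positions': array([-1.45297079e+00,  3.42656271e-01,  1.52489465e+00,  1.84461949e-05,
        1.27540199e+00, -1.46001387e-01]), 'dq': array([ 0.00184464, -0.00172818, -0.00146885,  0.0004733 , -0.00076281,
       -0.00225872]), 'tau': array([ 1.80547253e-03, -4.34447622e+01, -2.46490842e+01, -1.51928284e-04,
        4.68516344e-03,  1.48311136e-05]), 'eef_pos': array([ 0.13689671, -0.50651545,  0.25570313]), 'eef_rot': array([ 9.91312153e-01,  1.31528524e-01,  1.84022026e-05, -6.79937007e-04]), 'contact_force': array([-0.3352221 , -0.02093212,  0.12301528]), 'torque': array([0.09774491, 0.00286386, 0.05635806]), 'grip_force': 0.0, 'grip_width': 0.08551205727430301}
```

View pics/top.png

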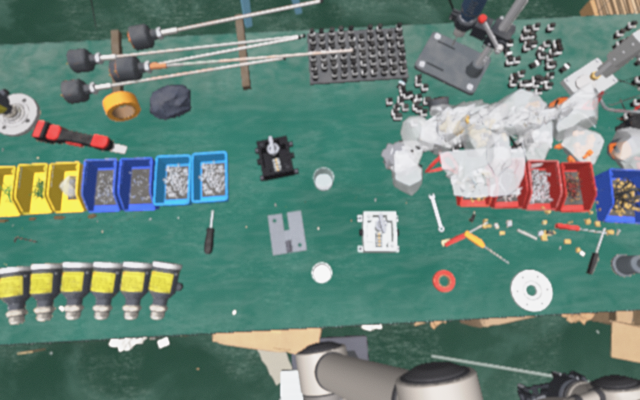

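View pics/side.png

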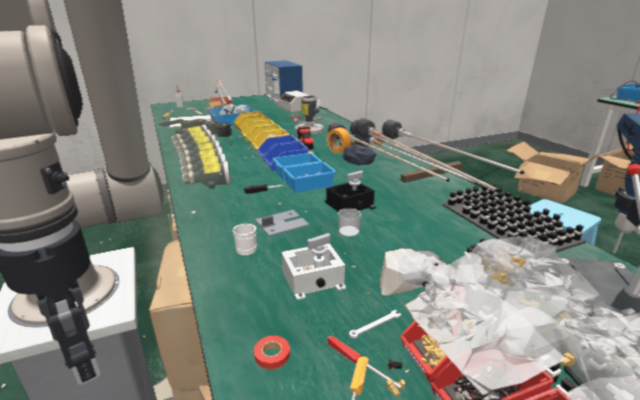

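Top view: candidates for the box are the aluminium one at (380,232) and the black look-alike at (275,158). I choose the aluminium one. The grey cover is at (287,232), the clear cup at (323,179), the white cup at (321,272), the screwdriver at (209,232) and the spanner at (436,212). The side view agrees, with the aluminium box at (314,268) and the cover at (282,222).

Run:
```python
from h import *
z=np.load("top.npz");p=z["p"];w=z["w"]
c=cv2.resize(p[195:285,255:415,::-1],None,fx=5,fy=5,interpolation=cv2.INTER_CUBIC);cv2.imwrite("pics/crop1.png",c)
for u,v in[(287,232),(295,225),(365,220),(380,232),(323,179),(321,272),(275,158),(209,240),(340,250)]:print(u,v,w[v,u].round(4))
```

```text
287 232 [0.5798 0.1211 0.0067]
295 225 [0.6022 0.0939 0.0045]
365 220 [ 0.5966 -0.1341  0.061 ]
380 232 [ 0.56   -0.1835  0.029 ]
323 179 [ 7.578e-01 -8.100e-03 -5.000e-04]
321 272 [0.4434 0.0154 0.0013]
275 158 [0.8333 0.1518 0.0267]
209 240 [0.5646 0.3746 0.0241]
340 250 [ 0.5112 -0.0509  0.0024]
```

View pics/crop1.png

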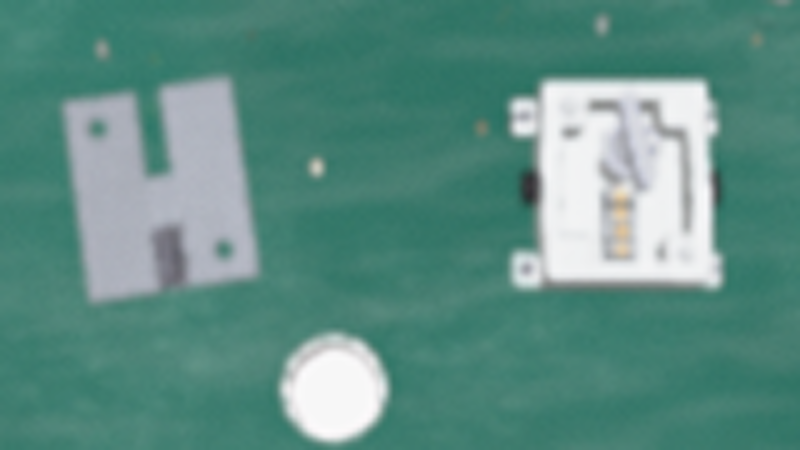

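Crop: cover corners at about (62,100), (232,77), (258,275) and (90,300), with the slot opening upward. Aluminium rim corners at about (541,80), (708,80), (716,285) and (543,285), nut at (630,145), and the wall asymmetry fits +x pointing up. Now closer looks from the wrist.

```bash
cat >> h.py <<'E'
from scipy.spatial.transform import Rotation as Ro
def down(yaw): return (Ro.from_euler('z',yaw)*Ro.from_quat([1,0,0,0])).as_quat()
def ray(name,uv,z):
    m=optics.camera_model(name);K,R,t=map(np.array,(m["K"],m["R"],m["t"]))
    d=(np.linalg.inv(K)@np.r_[uv,1])@R;c=-R.T@t
    return (c+d*(z-c[2])/d[2])[:2]
def wrist(tag):
    s=r.read_state();p,d=optics.get_image("wrist");m=optics.camera_model("wrist");K=m["K"]
    T=np.eye(4);T[:3,:3]=Ro.from_quat(s["eef_rot"]).as_matrix();T[:3,3]=s["eef_pos"];T=T@m["tool_from_camera"]
    v,u=np.mgrid[:400,:640];c=np.stack([(u-K[0][2])/K[0][0]*d,(v-K[1][2])/K[1][1]*d,d],-1)
    w=c@T[:3,:3].T+T[:3,3];np.savez(tag+".npz",p=p,d=d,w=w,T=T,K=K);cv2.imwrite(f"pics/{tag}.png",p[...,::-1]);return s
def wray(f,uv,z):
    c=f["T"][:3,3];d=f["T"][:3,:3]@np.linalg.inv(f["K"])@np.r_[uv,1]
    return (c+d*(z-c[2])/d[2])[:2]
E
python3 - <<'E'
from h import *
f=lambda L,z:np.array([ray("top",np.array(q)/5+[254.6,194.6],z) for q in L])
C=f([(62,100),(232,77),(258,275),(90,300)],.005);B=f([(541,80),(708,80),(716,285),(543,285)],.06)
for P in(C,B):
    print(P.round(4),P.mean(0),np.linalg.norm(P-np.roll(P,-1,0),axis=1),[np.arctan2(*(P[i]-P[j])[::-1]) for i,j in((0,3),(1,2))])
print(optics.camera_model("wrist"))
for n,P,z in(("wc",C,.30),("wb",B,.36)):
    c=P.mean(0); r.reach([c[0]-.05,c[1],z],down(0)); r.hold(.3); print(wrist(n)["time_s"])
E
```

```text
[[0.6425 0.1864]
 [0.652  0.0717]
 [0.5183 0.0601]
 [0.5079 0.171 ]] [0.5801689  0.12229633] [0.11504544 0.13425255 0.11131396 0.13549026] [np.float64(0.11388251149140605), np.float64(0.08632113485353451)]
[[ 0.6278 -0.1295]
 [ 0.622  -0.2368]
 [ 0.4907 -0.2293]
 [ 0.4966 -0.1207]] [ 0.55927611 -0.17910152] [0.10743767 0.13147913 0.10871867 0.13153366] [np.float64(-0.06693805014373859), np.float64(-0.05720002831203356)]
{'K': array([[355.75078316,   0.        , 316.3355919 ],
       [  0.        , 355.75078316, 199.31536165],
       [  0.        ,   0.        ,   1.        ]]), 'tool_from_camera': array([[ 3.00980276e-04, -9.52099129e-01, -3.05789402e-01,
         7.86588102e-02],
       [ 9.99999865e-01,  4.15995575e-04, -3.10961688e-04,
         1.27716593e-03],
       [ 4.23273390e-04, -3.05789267e-01,  9.52099126e-01,
        -1.17200726e-01],
       [ 0.00000000e+00,  0.00000000e+00,  0.00000000e+00,
         1.00000000e+00]])}
3.025
4.55
```

View pics/wc.png

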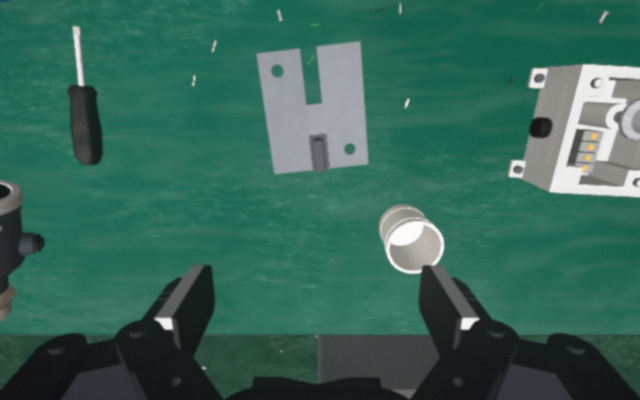

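View pics/wb.png

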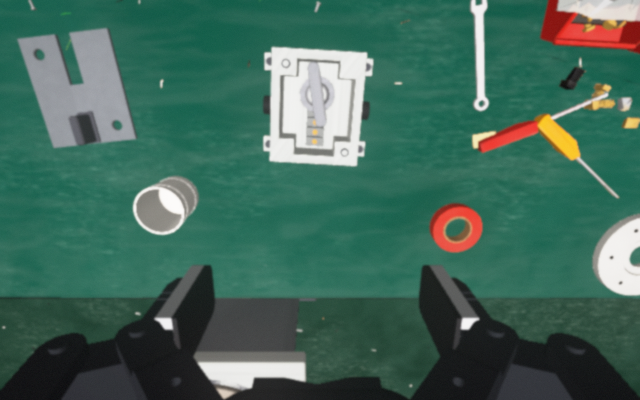

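Wrist views: the cover has its holes at about (277,70) and (349,149) and its rib at (319,153). In the second picture the box has its dowels at about (286,63) and (345,152) and the nut at (317,95). Both diagonals match the description. Next, one closer look at each for precision.

Run:
```python
from h import *
r.reach([.559-.04,-.179,.20],down(-.062)); r.hold(.3); wrist("wb2")
r.reach([.580-.037,.122,.2],down(.1)); r.move_straight([.580-.037,.122,.125]); r.hold(.3); print(wrist("wc2")["time_s"])
a=[]
for n in("wb2","wc2"):
    p=np.load(n+".npz")["p"][:, 160:480];a.append(cv2.resize(p[20:260,:,::-1],(800,600),interpolation=cv2.INTER_CUBIC));cv2.imwrite(f"pics/{n}c.png",a[-1])
```

```text
7.7417
```

View pics/wb2c.png

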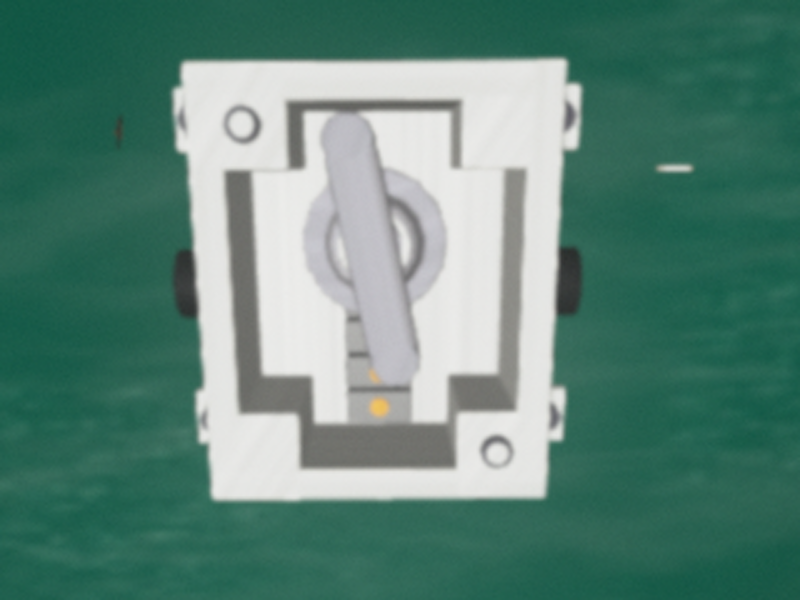

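View pics/wc2c.png

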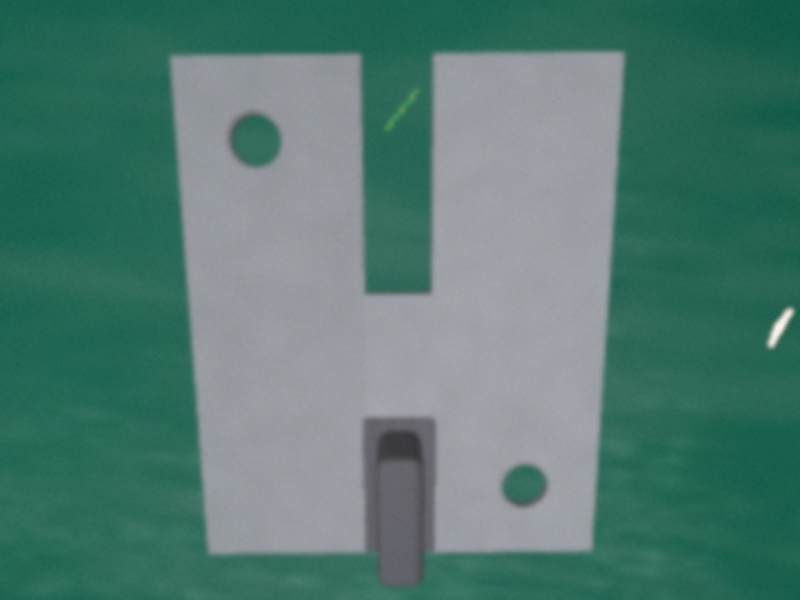

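Box crop: rim corners (182,62), (567,60), (546,497), (212,499), dowels (242,124) and (497,452), wings from (348,133) to (397,362). Cover crop: corners (171,56), (624,52), (593,550), (208,554), holes (255,139) and (524,485), slot end at row 293.

Run:
```python
from h import *
import json
def fit(n,rows):
    f=np.load(n+".npz");M=np.array([r_[2:4] for r_ in rows])/1e3
    W=np.array([wray(f,np.array(r_[:2])/2.5+[159.7,19.7],r_[4]) for r_ in rows])
    mc,wc=M.mean(0),W.mean(0);A=(M-mc)[:,0]+1j*(M-mc)[:,1];B=(W-wc)[:,0]+1j*(W-wc)[:,1]
    s=(A.conj()@B)/(A.conj()@A).real;y=np.angle(s);R=np.array([[np.cos(y),-np.sin(y)],[np.sin(y),np.cos(y)]])
    t=wc-R@mc;print(n,"pos",t,"yaw",y,"scale",abs(s));print("res mm",((W-(M@R.T+t))*1e3).round(1).tolist());return [*t,y]
c=fit("wc2",[(171,56,50,56,.005),(624,52,50,-56,.005),(593,550,-84,-56,.005),(208,554,-84,56,.005),(255,139,30,36,.005),(524,485,-64,-36,.005),(365,293,-9,9,.005),(432,293,-9,-9,.005)])
b=fit("wb2",[(182,62,46,52,.06),(567,60,46,-52,.06),(546,497,-80,-52,.06),(212,499,-80,52,.06),(242,124,30,36,.063),(497,452,-64,-36,.063)])
json.dump(dict(c=c,b=b),open("pose.json","w"))
f=np.load("wb2.npz");w=f["w"];m=(np.hypot(w[...,0]-b[0],w[...,1]-b[1])<.05)&(f["d"]>0)
q=w[m&(w[...,2]>.105)];print("nut top",len(q),np.percentile(q[:,2],[5,50,95]),q.mean(0))
print(np.sort(w[m][:,2])[-5:]); X=q[:,:2]-q[:,:2].mean(0);e,V=np.linalg.eigh(X.T@X/len(X));print("yaw",np.arctan(V[1,1]/V[0,1]),np.sqrt(e*12),np.ptp(X@V,axis=0))
k=(f["d"]>0)&(abs(w[...,2]-.06)<.006)&(np.hypot(w[...,0]-b[0],w[...,1]-b[1])<.1);print("rim z",np.median(w[k][:,2]))
fl=w[m&(w[...,2]>.07)&(w[...,2]<.095)];print("flange z",np.percentile(fl[:,2],[10,50,90]))
g=np.load("wc2.npz");v=g["w"];k=(g["d"]>0)&(v[...,2]>.025)&(np.hypot(v[...,0]-c[0],v[...,1]-c[1])<.1);print("rib",k.sum(),np.median(v[k],axis=0),np.ptp(v[k],axis=0))
rib=np.array(c[:2])-.064*np.array([np.cos(c[2]),np.sin(c[2])]);print("rib exp",rib)
```

```text
wc2 pos [0.59844449 0.12472546] yaw 0.10886158618210381 scale 0.9975237913895992
res mm [[-0.3, -0.4], [-0.4, 0.1], [0.2, -0.3], [-0.2, 0.0], [0.1, 0.0], [0.4, 0.6], [0.2, -0.1], [0.0, 0.0]]
wb2 pos [ 0.57951165 -0.17976214] yaw -0.05607992907188404 scale 0.9943538450120964
res mm [[-0.4, -0.4], [-0.4, 0.4], [0.5, 0.1], [0.4, -0.1], [-0.2, -0.1], [0.2, 0.1]]
nut top 5357 [0.11423248 0.25143128 0.26078519] [ 0.55390238 -0.1731043   0.19650963]
[0.26239445 0.26241624 0.26244726 0.26259028 0.26262844]
yaw -0.16769786624274913 [0.04010369 0.08898247] [0.05526911 0.07902608]
rim z 0.05957402947479118
flange z [0.08252768 0.0841124  0.09276242]
rib 35457 [0.55394592 0.11957752 0.16749504] [0.04857376 0.1494213  0.16199029]
rib exp [0.53482334 0.11777207]
```

```bash
cat >> h.py <<'E'
import json
try: P=json.load(open("pose.json"));b=np.array(P["b"]);c=np.array(P["c"])
except Exception: pass
def at(p,x,y=0): C,S=np.cos(p[2]),np.sin(p[2]);return [p[0]+C*x-S*y,p[1]+S*x+C*y]
def st(*k):
    s=r.read_state();print(round(s["time_s"],2),*k,"pos",s["eef_pos"].round(4),"F",s["contact_force"].round(1),"M",s["torque"].round(2),"w",round(s["grip_width"],4),"g",round(s["grip_force"],1))
E
python3 - <<'E'
from h import *
q=down(c[2]);g=at(c,-.064)
command_gripper(.05,60)
r.move_straight([*g,.10],q);r.move_straight([*g,.034],speed=.08,max_force=10);st("at rib")
command_gripper(0,60);r.hold(.2);st("gripped")
r.move_straight([*g,.18]);st("lifted")
q=down(b[2]);r.move_straight([*at(b,-.160),.18],q,speed=.2);r.hold(.2);st("pre")
p,d=optics.get_image("side");cv2.imwrite("pics/s2.png",p[...,::-1]);wrist("wg")
w=pts("side",d);u=np.array(at(b,-.096));k=(d>0)&(w[...,2]>.13)&(w[...,2]<.165)&(np.hypot(w[...,0]-u[0],w[...,1]-u[1])<.08)
X=np.c_[w[k][:,:2]-u,np.ones(k.sum())];s=np.linalg.lstsq(X,w[k][:,2],rcond=None)[0];print(k.sum(),"plane slope,z",s, np.percentile(w[k][:,2],[10,50,90]))
E
```

```text
9.53 at rib pos [0.5352 0.1178 0.0344] F [ 0.8 -0.2 -0.8] M [ 0.01  0.06 -0.  ] w 0.0502 g 0.0
10.17 gripped pos [0.5352 0.1179 0.0346] F [-0.9  0.4  4.8] M [0.13 0.21 0.01] w 0.0108 g 59.9
11.29 lifted pos [0.5342 0.1177 0.1789] F [ 0.2 -0.3 -2.6] M [ 0.01  0.1  -0.02] w 0.0111 g 58.9
13.19 pre pos [ 0.4199 -0.1703  0.18  ] F [-0.2  0.2 -2.7] M [-0.02  0.12  0.03] w 0.011 g 58.8
1259 plane slope,z [-0.02289789  0.01016957  0.15111743] [0.14959254 0.1511277  0.15251457]
```

Run:
```python
from h import *
q=down(b[2])
print(r.move_straight([*at(b,-.160),.102],q,speed=.1,max_force=12));st("low")
print(r.move_straight([*at(b,-.064),.102],q,speed=.06,max_force=12));r.hold(.2);st("slid")
print(r.move_straight([*at(b,-.064),.0935],q,speed=.015,max_force=8));r.hold(.2);st("down")
```

```text
False
14.22 low pos [ 0.4201 -0.171   0.1024] F [-0.6 -0.3 -2.3] M [-0.01  0.07 -0.01] w 0.011 g 58.8
False
16.18 slid pos [ 0.5155 -0.1762  0.1021] F [ 0.7 -0.5 -1.4] M [0.   0.01 0.03] w 0.0108 g 58.8
True
16.88 down pos [ 0.5155 -0.1761  0.0946] F [-0.3  0.2  5.2] M [ 0.02 -0.03 -0.01] w 0.0106 g 59.7
```

Run:
```python
from h import *
command_gripper(.035);r.hold(.2);st("released")
q=down(b[2]);s=r.read_state()["eef_pos"];r.move_straight([s[0],s[1],.20],q,speed=.2)
r.move_straight([*at(b,-.057),.20],q,speed=.2);r.hold(.3);wrist("w3");st()
f=np.load("w3.npz");w=f["w"];p=f["p"]
cv2.imwrite("pics/w3c.png",cv2.resize(p[20:260,160:480,::-1],(800,600),interpolation=cv2.INTER_CUBIC))
rel=(w[...,:2]-b[:2])@np.array([[np.cos(b[2]),-np.sin(b[2])],[np.sin(b[2]),np.cos(b[2])]])
k=(f["d"]>0)&(abs(w[...,2]-.065)<.006)&(rel[...,0]>-.08)&(rel[...,0]<.046)&(abs(rel[...,1])<.052)&(abs(rel[...,1])>.022)
X=np.c_[rel[k],np.ones(k.sum())];print(k.sum(),"plane",np.linalg.lstsq(X,w[k][:,2],rcond=None)[0])
k=(f["d"]>0)&(w[...,2]>.108)&(w[...,2]<.13)&(np.hypot(*rel.transpose(2,0,1))<.05);Q=w[k]
rc=cv2.minAreaRect((Q[:,:2]*1000).astype(np.float32));print("wings",k.sum(),np.median(Q[:,2]),rc,Q.mean(0))
X=Q[:,:2]-Q[:,:2].mean(0);e,V=np.linalg.eigh(X.T@X);print("yaw",np.arctan(V[1,1]/V[0,1]))
```

```text
17.43 released pos [ 0.5148 -0.1758  0.0937] F [-0.1 -0.4  0.7] M [-0.01 -0.02 -0.01] w 0.035 g 0.0
18.72 pos [ 0.5225 -0.1766  0.1999] F [-0.3 -0.7  0.4] M [-0.06  0.03 -0.  ] w 0.0353 g 0.0
15114 plane [-5.02396711e-05 -3.29304629e-05  6.45373460e-02]
wings 2250 0.11548128014216788 ((579.51513671875, -179.66192626953125), (61.27229690551758, 12.023921966552734), 8.53232479095459) [ 0.58069868 -0.17958716  0.11536687]
yaw 0.15045300859879848
```

View pics/w3c.png

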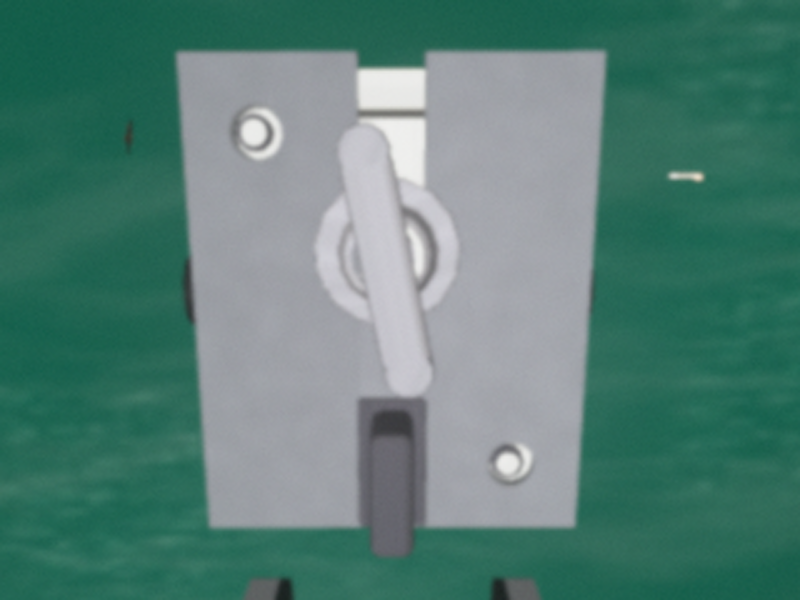

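The picture shows the cover flat (fitted plane tilt about 0, top at 64.5 mm), with both dowels in the holes at (255,132) and (508,462) and the stud in the slot. Next, grip the wings with the last joint wound back, so one sweep covers the whole turn.

```bash
cat > turn.py <<'E'
from h import *
xy=[.5795,-.1797];y0=.149;z0=.1125
def ik(a,z):
    """a = clockwise turn since grasp; j6 wound back half a turn"""
    j=np.array(r.solve_ik([*xy,z],down(y0-a)));j[5]=np.arctan2(np.sin(j[0]+np.pi/2-y0),np.cos(j[0]+np.pi/2-y0))-np.pi+a;return j
E
python3 - <<'E'
from turn import *
r.movej(ik(0,.19));r.move_straight([*xy,.16],speed=.15);st()
s=r.read_state();print(s["joint_positions"].round(3),s["eef_rot"].round(3),down(y0+np.pi).round(3))
print(r.move_straight([*xy,z0],speed=.05,max_force=8));st("at")
command_gripper(0,50);r.hold(.2);st("grip")
E
```

```text
21.85 pos [ 0.5792 -0.1796  0.1596] F [ 1.3  0.1 -0.2] M [-0.   -0.05 -0.03] w 0.0347 g 0.0
[-0.427  0.576  1.421 -0.     1.146 -2.147] [-0.074  0.997  0.    -0.001] [-0.074  0.997  0.    -0.   ]
False
22.95 at pos [ 0.5797 -0.1798  0.1129] F [ 0.3 -1.1  0.7] M [-0.01  0.03  0.05] w 0.0351 g 0.0
23.44 grip pos [ 0.5795 -0.1786  0.1131] F [-0.6  5.4  2.8] M [ 0.94  0.15 -0.  ] w 0.0199 g 47.4
```

The fingers stopped at 20 mm, not the expected 11–12 mm. I'll look before turning.

Run:
```python
from h import *
r.hold(.3);st();wrist("w4");p,d=optics.get_image("side")
f=np.load("w4.npz")["p"]
m=optics.camera_model("side");X=m["R"]@np.array([.58,-.18,.1])+m["t"];u=m["K"]@X;u=(u/u[2])[:2].astype(int);print(u)
a=cv2.resize(p[u[1]-60:u[1]+40,u[0]-67:u[0]+67,::-1],(400,300),interpolation=cv2.INTER_CUBIC);B=cv2.resize(f[100:400,120:520,::-1],(400,300))
cv2.imwrite("pics/chk.png",np.hstack([a,B]))
```

```text
23.74 pos [ 0.5795 -0.1786  0.1131] F [-1.1  4.9  4.5] M [ 0.93  0.16 -0.04] w 0.0204 g 47.4
[319 242]
```

View pics/chk.png

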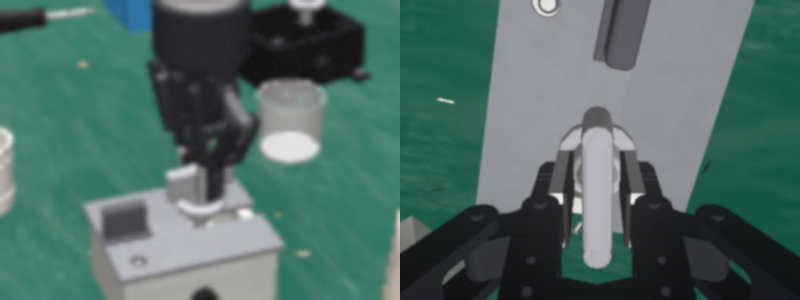

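Right half: the wing bar stands between the pads with gaps on both sides, so the tips are clamping the hub below the wings. I'll open, go 6 mm higher and regrip.

```bash
sed -i 's/z0=.1125/z0=.1185/' turn.py
python3 - <<'E'
from turn import *
command_gripper(.035);q=r.read_state()["eef_rot"]
r.move_straight([*xy,z0],down(y0+np.pi),speed=.05);r.hold(.2);st("up")
command_gripper(0,50);r.hold(.2);st("grip")
E
```

```text
24.6 up pos [ 0.5795 -0.1797  0.1184] F [ 0.3 -0.4  0.6] M [ 0.02 -0.02  0.04] w 0.035 g 0.0
25.14 grip pos [ 0.5795 -0.1788  0.1196] F [-2.7  5.1  8.3] M [ 0.57  0.43 -0.1 ] w 0.0108 g 89.2
```

Now 10.8 mm, a true grip on the wings. Start turning, following the thread down.

```bash
sed -i 's/z0=.1185/z0=.1200/;s/-.1797/-.1789/' turn.py
python3 - <<'E'
from turn import *
r.movej(ik(0,z0));st(0)
for a in np.arange(.4,3.01,.4):
    r.movej(ik(a,z0-a*.02/2/np.pi));st(round(a,2))
    s=r.read_state()
    if abs(s["torque"][2])>.3 or np.linalg.norm(s["contact_force"])>30 or s["grip_width"]<.009:print("stop");break
print(s["joint_positions"].round(3))
E
```

```text
25.39 0 pos [ 0.5794 -0.1786  0.12  ] F [0.3 0.9 1.1] M [ 0.3   0.07 -0.01] w 0.0106 g 80.8
25.86 0.4 pos [ 0.5794 -0.1788  0.1187] F [-1.3  2.1  3.1] M [0.2  0.3  0.03] w 0.0107 g 80.9
26.32 0.8 pos [ 0.5794 -0.179   0.1174] F [-2.1  0.2  2.7] M [ 0.1   0.46 -0.21] w 0.0106 g 80.9
26.79 1.2 pos [ 0.5791 -0.1791  0.1161] F [-3.3 -0.1  2.3] M [-0.11  0.83 -0.18] w 0.0111 g 81.1
27.26 1.6 pos [ 0.5789 -0.1791  0.1149] F [-5.2 -0.2  4.7] M [-0.14  1.05 -0.01] w 0.0107 g 81.2
27.73 2.0 pos [ 0.5787 -0.1791  0.1136] F [-6.  -1.6  4.2] M [-0.13  1.12 -0.17] w 0.0108 g 81.3
28.19 2.4 pos [ 0.5785 -0.179   0.1122] F [-6.8 -0.2  4.6] M [-0.04  1.18 -0.02] w 0.0109 g 81.4
28.66 2.8 pos [ 0.5783 -0.1788  0.111 ] F [-7.2 -0.6  5.5] M [ 0.11  1.28 -0.15] w 0.0107 g 81.4
[-4.260e-01  6.290e-01  1.474e+00 -1.000e-03  1.041e+00  6.510e-01]
```

```bash
sed -i 's/\.5795/.5783/' turn.py
python3 - <<'E'
from turn import *
a=2.8
while a<5.1:
    a+=.12 if a<3.2 else .07
    r.movej(ik(a,z0-a*.02/2/np.pi));M=[]
    for _ in range(5):
        s=r.read_state();M.append(s["torque"][2]);r.hold(.02)
    print(round(a,2),"Mz",np.mean(M).round(3),np.std(M).round(3),"F",s["contact_force"].round(1),round(s["time_s"],2))
    if abs(np.mean(M))>.27 and a>3.1:break
st(a)
E
```

```text
2.92 Mz -0.137 0.019 F [-2.2  0.7  2.8] 28.98
3.04 Mz -0.17 0.009 F [-4.2  1.3  3.9] 29.31
3.16 Mz -0.18 0.029 F [-3.6  3.   3.9] 29.64
3.28 Mz -0.177 0.011 F [-4.5  3.   4.2] 29.98
3.35 Mz -0.113 0.029 F [-4.5  3.9  4.6] 30.31
3.42 Mz -0.149 0.027 F [-3.5  3.9  3.6] 30.64
3.49 Mz -0.085 0.015 F [-2.5  3.5  4.2] 30.98
3.56 Mz -0.014 0.017 F [-3.5  3.7  2.7] 31.31
3.63 Mz -0.091 0.019 F [-4.8  4.5  3.6] 31.64
3.7 Mz -0.146 0.042 F [-3.8  5.3  2.7] 31.98
3.77 Mz -0.084 0.032 F [-3.3  4.9  3.4] 32.31
3.84 Mz -0.01 0.021 F [-3.2  4.1  3.4] 32.64
3.91 Mz -0.206 0.022 F [-3.4  3.8  4.4] 32.98
3.98 Mz -0.13 0.021 F [-2.6  5.2  3.7] 33.31
4.05 Mz -0.051 0.034 F [-3.2  6.4  3.6] 33.64
4.12 Mz -0.109 0.017 F [-3.1  4.9  4.4] 33.98
4.19 Mz -0.174 0.022 F [-3.2  5.1  5.1] 34.31
4.26 Mz -0.088 0.031 F [-4.4  5.7  6.7] 34.64
4.33 Mz -0.028 0.033 F [-3.4  4.7  6.9] 34.98
4.4 Mz 0.119 0.031 F [-4.3  6.9  9.9] 35.31
4.47 Mz 0.139 0.043 F [-5.2  7.2 11. ] 35.64
4.54 Mz 0.308 0.018 F [-4.4  6.9 10.7] 35.98
35.99 4.540000000000001 pos [ 0.5786 -0.178   0.1069] F [-5.5  6.5 11.7] M [1.3  0.89 0.33] w 0.011 g 82.8
```

The moment climbs steeply from about 4.33 rad, matching the expected 4.24 rad of travel. One more small nip, then release and check.

Run:
```python
from turn import *
a=4.61;r.movej(ik(a,z0-a*.02/2/np.pi));st(a)
command_gripper(.03);r.hold(.2);st("rel")
s=r.read_state();e=s["eef_pos"];r.move_straight([e[0],e[1],.20],speed=.1)
q=down(b[2]);r.reach([*at(b,-.057),.20],q);r.hold(.3);wrist("w5");st()
f=np.load("w5.npz");w=f["w"];p=f["p"]
cv2.imwrite("pics/w5c.png",cv2.resize(p[20:260,160:480,::-1],(800,600),interpolation=cv2.INTER_CUBIC))
rel=(w[...,:2]-b[:2])@np.array([[np.cos(b[2]),-np.sin(b[2])],[np.sin(b[2]),np.cos(b[2])]])
k=(f["d"]>0)&(abs(w[...,2]-.065)<.004)&(rel[...,0]>-.08)&(rel[...,0]<.046)&(abs(rel[...,1])<.052)&(abs(rel[...,1])>.022)
print("plane",np.linalg.lstsq(np.c_[rel[k],np.ones(k.sum())],w[k][:,2],rcond=None)[0])
k=(f["d"]>0)&(w[...,2]>.095)&(w[...,2]<.13)&(np.hypot(*rel.transpose(2,0,1))<.04);Q=w[k]
print("wings",np.percentile(Q[:,2],[50,95]),cv2.minAreaRect((Q[:,:2]*1000).astype(np.float32)),"exp yaw deg",np.degrees(.149-4.61)+180)
```

```text
36.24 4.61 pos [ 0.5787 -0.1781  0.1069] F [-4.7  6.  12.9] M [1.28 0.88 0.35] w 0.0112 g 83.0
36.77 rel pos [ 0.5783 -0.1791  0.105 ] F [-0.7 -0.5 -0.2] M [-0.01 -0.01 -0.03] w 0.0299 g 0.0
39.4 pos [ 0.5227 -0.1766  0.2   ] F [ 0.6  0.8 -0.1] M [-0.05  0.05  0.02] w 0.0303 g 0.0
plane [3.22096729e-05 6.03870630e-04 6.46114119e-02]
wings [0.10207659 0.10330173] ((579.3218383789062, -179.8817596435547), (12.184357643127441, 61.44989013671875), 15.224700927734375) exp yaw deg -75.59647240786026
```

View pics/w5c.png

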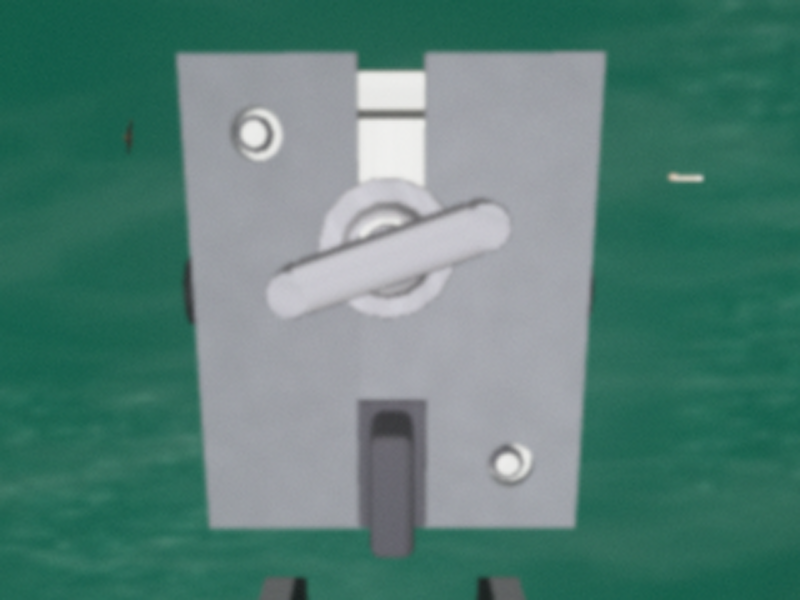

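The cover lies flat, with dowels at (255,132) and (508,462). The nut's flange sits on it, and the wings turned 4.6 rad with no slip at 0.35 N m. The arm is clear, so I'm handing in.

```bash
python3 -c "
from h import *
print(r.finish_job())"
```

```text
the job is handed in; nothing more can be done
None
```

The job is handed in: the cover lies flat over both dowels with the stud in its slot, the wing nut is snug on it (about 0.35 N m at the last turn) and released, and the arm kept clear of the cups and tools; the judge returned no verdict.

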